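# Lock the grinding cup onto the spice grinder

## Robot

A 7-joint arm with a two-finger parallel gripper is mounted at the origin on the work surface. World frame = base frame: x ahead of the robot, y to its left, z up, the work surface at z = 0. Lengths are in m, angles in rad, forces in N, time in s.
With the tool pointing down it reaches from about 0.425 to 0.925 m from the base axis. Payload 6.8 kg.
Tool frame: the origin (TCP) lies on the centre line of the jaws, within the pads' length; the fingertips stand 8 mm ahead of it and the grasp point (between the pads) lies 11 mm behind it (r.finger_overhang is the distance from the TCP to the fingertips, in m); x points along the fingers, z is the direction in which the jaws open and shut, and the axes are right-handed (so a half turn about x gives the same grasp; the last joint's range is limited). The gripper opens to 85 mm and grips with 20 to 120 N. Pads are 22 mm wide; open, the fingers measure 114 mm over their backs; the gripper's body (76 mm by 85 mm) begins 54 mm behind the grasp point. The pads swing forward as they close: fully open they stand 13 mm farther back than shut.
Start: joints at [-1.424, 0.477, 0.022, 1.555, -0.011, 1.109, -0.083], TCP at [0.17, 0.653, 0.239] pointing down, gripper open.
Joint ranges: [-2.96, 2.96], [-0.34, 2.1], [-1.41, 1.46], [0.24, 2.44], [-1.37, 4.51], [0.17, 1.92], [-2.96, 2.96]. Speed limits (rad/s): [2.39, 2.39, 3.14, 3.14, 3.14, 3.14, 3.14].

## Interface

Orientations are given as a rotation vector (axis times angle).
In Python, from bench import r gives the robot as it stands. The module is installed in compiled form; this text tells all that it offers.
- The arm moves only by the tool play_rows, never from a script. Its argument "plan" is a list of rows, each a list of 5 numbers: the opening, from -1 (shut) to 1 (fully open), then the shift along the world's x, y, z in m, then the turn about the world's z in rad. A call has 1 to 10 rows; each row is the pose to reach, as a shift and turn from the pose commanded when the call began; what a row does not reach only later rows make up. A row lasts 1/10 s, in which the tool goes at most 50 mm and 8.59 degrees, less where a joint would pass 70% of its speed; a pose out of reach is approached as far as the arm can. A call with a gripper value outside its range is refused whole. The fingers move at their own pace and stop on an object; "force" is the grip in N (left out, the last holds). Time passes only in rows, so rows that repeat a pose let the fingers close. It gives the time, the measured TCP pose, the force and the opening at its end, in the units of the state.
- r.get_obs(): the state, without advancing time (a new reading comes with each control period).
- r.grab_frame(name): name is "side" or "top" or "wrist"; returns a dict with "pixels" (420x560x3 uint8, blue, green, red), "z_map" (420x560 float32, m along the optical axis (not along the pixel's ray), 0 where there is no reading), "vfov" (degrees; the focal length in pixels is half the picture's height over the tangent of half this angle, whatever the lens; pixels are square), "cx", "cy" (the principal point, pixels), "R" (3x3) and "t" (3): a world point X has camera coordinates R X + t; the wrist camera has in their place "tool_from_camera" (4x4, takes a point from camera to tool coordinates, whose origin is the TCP and whose axes are the tool frame's). Camera axes: x right, y down, z forward; pixel columns grow to the right and rows downward; lengths in m; the calibration is good to about 2 mm. A picture is of the moment at which its call begins: read the wrist's pose just before it.
- r.hand_in(): hands the job in, once; it reports no verdict.
Trained networks look in a picture, given as the dict that the camera call returned (one of the last four; its "shot" number tells which), for a name from the list of things; names that differ only in an ending like _2 or _b are one class to them, and where a whole thing is asked for, a point or a joint stands for the part that bears it (a point fixed in the world has none). Each returns a list of dicts, best first, with "conf" (0 to 1); they miss things now and then, are a little off and sometimes report something else, mostly with a low value. They report only what shows in the picture. A call takes as long as a camera call.
- r.outline_of(picture, label): "mask" (420x560 bool, what is visible of it) and "bbox" ([left, top, right, bottom] as shares, 0 to 1, of the picture: columns of its width, rows of its height, round what is visible of it).
- r.pinpoint(picture, label): "position" ([column, row] as shares, 0 to 1, of the picture: columns of its width, rows of its height: a listed point, or the origin of a listed thing).
The state is a dict: "clock": time; "joints": joint angles; "qvel": joint speeds; "tau": joint torques, N m; "tcp_pos": TCP position; "orientation": TCP orientation; "contact_force": force on the tool from outside, world axes, zero at the start; "moment": the same for the moment, N m; "grip_width": finger opening in m.
Only numpy, scipy, OpenCV 4.12 (cv2) and the standard library are available. Lean on these libraries where they do the work, as an engineer would, in place of code of your own. Each camera call takes 0.05 s, during which the arm holds its last target.

## Task

Put the steel grinding cup, mouth down, onto the spice grinder's motor base: find the two gaps in the collar by feel, push the cup down gently against the spring, twist it clockwise (seen from above) to its end stop and let it spring up into its notches, so that it stays locked when you let go. Never force it, and leave the teacup, the spatula and the jars where they are.

Things in the scene. Friction and masses are not known exactly. Their poses are not given: they have to be found in the camera images.
- cup: Grinding cup, stainless steel with a black grip rib on its closed top, loose, 0.17 to 0.33 kg, standing mouth down. Origin: centre of its underside, z up; 88 mm tall with the rib. Foot 48 mm diameter from z = 5 to 30 mm, below it a cone to 40 mm at z = 0; above z = 35 mm it is 58 mm in diameter. A half turn of the cup makes no difference.
- rib (a point): Middle of the top edge of the cup's grip rib, on the cup's axis, 88 mm above the cup's origin. The rib is 50 mm long along the cup's x, 18 mm thick along its y and rises 28 mm from the cup's flat top (z = 60 to 88 mm). Pinch it across its thickness from above.
- lugs (a point): Point on the cup's axis, 8 mm above its origin, level with the middle of the two lugs. The lugs stick out of the foot along the cup's +x and -x, in line with the rib: tips 33 mm from the axis, each 10 mm wide and 6 mm high (cup z = 5 to 11 mm).
- dock: Spice grinder's motor base: round, white plastic, 124 mm diameter, 75 mm high, fixed to the worktop. Origin: centre of its underside, z up; a small grey switch sits low on its -x side. A metal collar with a round hole is in its top. Cup and base withstand 40 N of force between them.
- rim (a point): Centre of the collar's top, 75 mm above the dock's origin. Hole 52 mm wide, rim 9 mm thick. Two opposite gaps 15 mm wide let the lugs through. They lie around the base's +x and -x, but the collar is turned by an unmeasured fixed angle, up to 0.60 rad either way, new each time. Lugs off the gaps rest on the rim with cup origin 70 mm above dock origin; over the gaps the cup sinks on.
- coupling_top (a point): Top centre of the spring-loaded coupling inside the collar when not pressed, 65 mm above the dock's origin. It meets the cup's underside there and pushes up with 5 N, rising to 10 N with the cup's origin 54 mm and 12 N at 49 mm (bottom) above the dock's. The lugs are clear under the rim with the cup's origin below 55 mm.
- notch_level (a point): Point on the base's axis, 71 mm above its origin: roof of two notches, 5 mm deep, in the rim's underside. Under the rim the cup turns only clockwise seen from above: 0.79 rad from mid gap to mid notch, fixed end stop about 0.08 rad further. Let up there, it rises and rests locked with its origin 60 mm above the dock's.
- teacup: Glass teacup with a handle, 76 mm rim diameter, 62 mm high, loose; origin at the centre of its underside. Leave alone.
- spatula: Orange silicone spatula, 260 mm long, lying flat along its own x axis; loose. Leave alone.
- spice_jar: Small glass jar with a steel cap, 44 mm diameter, 85 mm high, loose; origin at the centre of its underside. Leave alone.
- storage_jar: Larger jar with a paper label and steel cap, 64 mm diameter, 100 mm high, loose; origin at the centre of its underside. Leave alone.

How it is judged:
On the way, in this order (a step that is already met when the one before it is completed fails the run):
1. the cup is pushed in until its lugs are below the collar's rim (horizontal distance between cup and dock below 0.006 m and z of cup in the frame of dock below 0.0562 m), for 0.05 s.
2. the cup has been twisted and has sprung up into its notches (horizontal distance between cup and dock below 0.004 m and z of cup in the frame of dock between 0.058 and 0.062 m), for 0.2 s.
At the end, for the whole second after the job is handed in: The cup rests locked on the motor base, released and still: its origin 58 to 62 mm above the dock's origin (only the notches hold it at this height), within 4 mm of its axis, upright within 0.07 rad (all of step 2 and angle between cup's own z axis and vertical below 0.07 rad and linear speed of cup below 0.01 m/s); the robot touches nothing.
It fails at once if more than 40 N between the cup and the motor base (contact force between cup and dock above 40 N).
It fails at once if the teacup, the spatula or a jar is moved by more than 20 mm (distance of any of teacup, spatula, spice_jar, storage_jar from where it was at the start of the episode above 0.02 m).
It also fails if it takes over 72 s, if anything falls off the work surface, if the arm or the gripper's body presses on something with over 40 N, if the wrist force passes 120 N, or if a joint passes its speed limit or range.

## Working session

There is one attempt and no reset: what is moved stays moved. The work goes in short steps, Python scripts to look and compute and a tool call to move; the robot and the scene stay as the last step left them, time stands still between calls to the robot, and variables do not carry over. Pictures are saved under pics/ and viewed, and the job is handed in when it is done.

Besides the shell and the picture viewer there is one more tool, called after "Request:" by a JSON object that holds its "fn" and its "kwargs". play_rows: Moves the arm, as the interface text tells. Its arguments: {"type":"object","properties":{"plan":{"type":"array","items":{"type":"array","items":{"type":"number"}}},"force":{"type":"number"}},"required":["plan"]}

```bash
mkdir -p pics; cat > h.py <<'E'
import numpy as np, cv2
from bench import r
from scipy.spatial.transform import Rotation as Ro
def foc(p): return p["pixels"].shape[0]/2/np.tan(np.radians(p["vfov"])/2)
def cam(p,obs=None):
    # returns Rwc, twc (world from cam)
    if "R" in p:
        R=np.array(p["R"]);t=np.array(p["t"]);return R.T,-R.T@t
    T=np.array(p["tool_from_camera"]);Rt=Ro.from_rotvec(obs["orientation"]).as_matrix()
    return Rt@T[:3,:3],Rt@T[:3,3]+np.array(obs["tcp_pos"])
def ray(p,u,v,obs=None):
    f=foc(p);R,c=cam(p,obs);d=np.array([(u-p["cx"])/f,(v-p["cy"])/f,1]);return c,R@d
def cloud(p,obs=None):
    f=foc(p);R,c=cam(p,obs);z=p["z_map"];v,u=np.mgrid[:z.shape[0],:z.shape[1]]
    d=np.stack([(u-p["cx"])/f*z,(v-p["cy"])/f*z,z],-1);return d@R.T+c
def shot(n):
    o=r.get_obs();p=r.grab_frame(n);return p,o
def tri(rays):
    A=np.zeros((3,3));b=np.zeros(3)
    for c,d in rays:
        d=d/np.linalg.norm(d);P=np.eye(3)-np.outer(d,d);A+=P;b+=P@c
    return np.linalg.solve(A,b)
E
python3 - <<'E'
from h import *
print({k:np.round(v,3) for k,v in r.get_obs().items()},r.finger_overhang)
for n in ["side","top","wrist"]:
    p,o=shot(n); cv2.imwrite(f"pics/{n}0.png",p["pixels"]); C=cloud(p,o)
    for l in ["cup","dock","teacup","spatula","spice_jar","storage_jar"]:
        m=r.outline_of(p,l); 
        if m:
            M=m[0]["mask"]&(p["z_map"]>0); print(n,l,round(m[0]["conf"],2),np.round(m[0]["bbox"],2),np.round(np.median(C[M],0),3))
    for l in ["rib","rim","dock","cup","coupling_top"]:
        m=r.pinpoint(p,l)
        for q in m[:2]: 
            u,v=q["position"][0]*560,q["position"][1]*420
            print(n,l,round(q["conf"],2),round(u),round(v),np.round(C[min(int(v),419),min(int(u),559)],3))
E
```

```text
{'clock': np.float64(0.0), 'joints': array([-1.424,  0.478,  0.022,  1.556, -0.011,  1.109, -0.083]), 'qvel': array([ 0.001, -0.   ,  0.001, -0.   ,  0.   ,  0.002, -0.002]), 'tau': array([-1.0000e-03, -5.9644e+01,  1.6080e+00, -2.8121e+01,  1.2000e-02,
        9.0000e-03, -0.0000e+00]), 'tcp_pos': array([0.17 , 0.653, 0.238]), 'orientation': array([-1.021,  1.32 ,  1.019]), 'contact_force': array([0.286, 0.248, 0.344]), 'moment': array([ 0.004, -0.014, -0.061]), 'grip_width': np.float64(0.085)} 0.008
side cup 0.85 [0.54 0.39 0.59 0.5 ] [ 0.527 -0.151  0.058]
side dock 0.77 [0.34 0.65 0.5  0.88] [0.578 0.218 0.063]
side teacup 0.75 [0.5  0.52 0.58 0.66] [0.529 0.028 0.039]
side spatula 0.84 [0.32 0.39 0.51 0.48] [ 0.687 -0.199  0.005]
side spice_jar 0.73 [0.63 0.55 0.69 0.67] [0.41  0.037 0.057]
side storage_jar 0.73 [0.31 0.39 0.51 0.48] [ 0.692 -0.199  0.005]
side rib 0.92 319 171 [ 0.527 -0.158  0.09 ]
side rim 0.7 236 301 [0.589 0.184 0.066]
side dock 0.67 235 332 [0.571 0.236 0.071]
side cup 0.71 312 205 [ 0.533 -0.141  0.02 ]
side coupling_top 0.61 237 305 [0.585 0.191 0.067]
top cup 0.85 [0.62 0.51 0.66 0.58] [ 0.527 -0.159  0.06 ]
top dock 0.89 [0.31 0.43 0.41 0.55] [0.579 0.18  0.065]
top teacup 0.89 [0.45 0.51 0.53 0.59] [0.536 0.008 0.004]
top spatula 0.95 [0.63 0.21 0.69 0.48] [ 0.678 -0.202  0.003]
top spice_jar 0.75 [0.47 0.65 0.51 0.71] [0.411 0.018 0.084]
top storage_jar 0.86 [0.5  0.28 0.54 0.37] [ 0.727 -0.019  0.097]
top rib 0.92 362 224 [ 0.536 -0.163  0.089]
top rim 0.61 194 201 [0.592 0.19  0.065]
top dock 0.66 201 206 [0.581 0.177 0.064]
top cup 0.95 357 228 [ 0.53  -0.157  0.063]
top coupling_top 0.69 194 203 [0.589 0.192 0.065]
```

```bash
python3 - <<'E'
import cv2,numpy as np
a=cv2.imread("pics/top0.png")
cv2.imwrite("pics/topz.png",cv2.resize(a[150:260,150:400],None,fx=3.2,fy=3.2,interpolation=cv2.INTER_CUBIC))
E
```

```text
(no output)
```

View pics/side0.png

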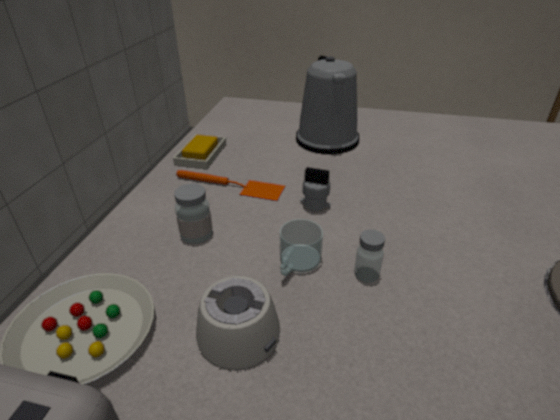

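View pics/top0.png

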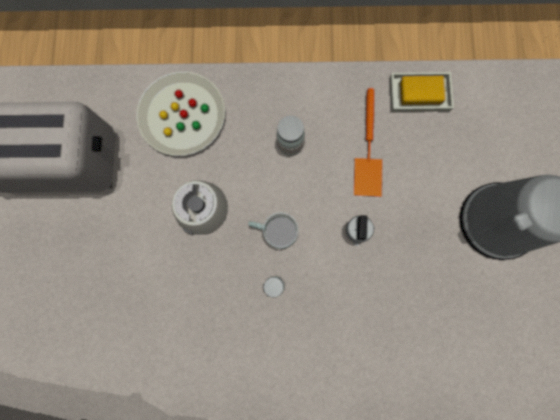

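View pics/wrist0.png

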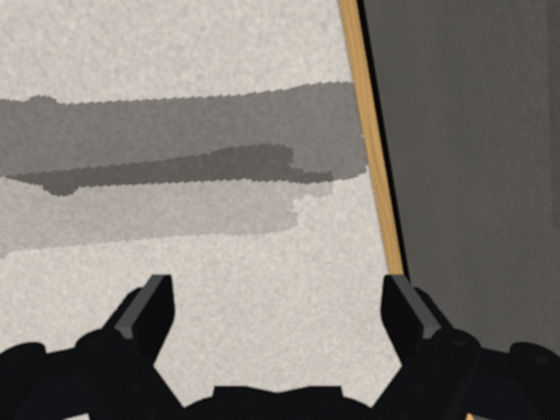

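```bash
ls pics
```

```text
side0.png
top0.png
topz.png
wrist0.png
```

View pics/topz.png

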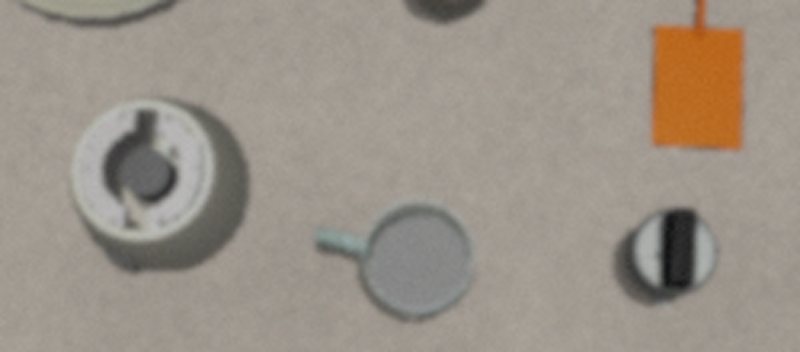

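```bash
python3 - <<'E'
from h import *
p,o=shot("wrist");R=Ro.from_rotvec(o["orientation"]).as_matrix();print(np.round(R,3));print(np.round(p["tool_from_camera"],3),p["vfov"],p["cx"],p["cy"])
Rc,c=cam(p,o);print(np.round(Rc,3),np.round(c-o["tcp_pos"],3))
for n in["top","side"]:
    p,o=shot(n);Rc,c=cam(p);print(np.round(c,3))
    C=cloud(p)
    # dock top fit
    m=r.outline_of(p,"dock")[0]["mask"];P=C[m];P=P[(P[:,2]>.068)&(P[:,2]<.082)];print(n,"docktop",np.round([P[:,0].min(),P[:,0].max(),P[:,1].min(),P[:,1].max()],4),np.round(np.median(P,0),4))
    q=P[:,:2].astype(np.float32);print(cv2.minEnclosingCircle(q))
    m=r.outline_of(p,"cup")[0]["mask"];P=C[m];P=P[(P[:,2]>.082)];print("rib",len(P),np.round(np.median(P,0),4),cv2.minAreaRect(P[:,:2].astype(np.float32)))
    P=C[m];P=P[(P[:,2]>.05)&(P[:,2]<.07)];print(cv2.minEnclosingCircle(P[:,:2].astype(np.float32)))
rays=[]
for l in["rib"]:
    for n in["top","side"]:
        p,o=shot(n);q=r.pinpoint(p,l)[0]["position"];rays.append(ray(p,q[0]*560,q[1]*420))
    print(l,tri(rays))
E
```

```text
[[ 0.    -0.968  0.252]
 [ 0.     0.252  0.968]
 [-1.     0.     0.   ]]
[[ 0.    -0.3    0.954 -0.135]
 [ 0.    -0.954 -0.3    0.078]
 [ 1.     0.     0.     0.001]
 [ 0.     0.     0.     1.   ]] 61.074312547618774 277.2175401688013 210.02678148631696
[[ 0.252  0.923  0.291]
 [ 0.968 -0.24  -0.076]
 [ 0.     0.3   -0.954]] [-0.075  0.021  0.135]
[ 0.437 -0.012  0.902]
top docktop [0.5371 0.6342 0.1381 0.2356] [0.584  0.1828 0.0732]
((0.5859436392784119, 0.18712227046489716), 0.04982294887304306)
rib 6 [ 0.437  -0.0122  0.9024] ((0.43701454997062683, -0.012238084338605404), (0.0, 0.0), 0.0)
((0.0, 0.0), 0.0)
[0.435 0.544 0.501]
side docktop [0.5355 0.6336 0.1408 0.2394] [0.5826 0.2042 0.0753]
((0.5856097340583801, 0.1909620761871338), 0.0502781979739666)
rib 159 [ 0.5287 -0.1585  0.0885] ((0.4721142053604126, 0.1829778552055359), (0.046388499438762665, 0.7251042127609253), 9.566971778869629)
((0.5283702611923218, -0.1601780354976654), 0.028393004089593887)
rib [ 0.53235215 -0.16441251  0.0814051 ]
```

Request:
{"fn": "play_rows", "kwargs": {"plan": [[1,0.03,-0.035,0.002,0.02],[1,0.06,-0.07,0.003,0.04],[1,0.09,-0.105,0.005,0.06],[1,0.12,-0.14,0.007,0.08],[1,0.15,-0.175,0.009,0.1],[1,0.18,-0.21,0.011,0.12],[1,0.21,-0.245,0.013,0.14],[1,0.24,-0.28,0.015,0.16],[1,0.27,-0.315,0.018,0.18],[1,0.3,-0.35,0.02,0.2]]}}

```text
clock: 3.35
tcp_pos: [0.4712, 0.3017, 0.2598]
orientation: [-1.169, 1.233, 1.169]
contact_force: [0.7, 0.2, -0.2]
grip_width: 0.0857
```

Request:
{"fn": "play_rows", "kwargs": {"plan": [[1,0.03,-0.035,0.0,0.02],[1,0.06,-0.07,0.0,0.04],[1,0.09,-0.105,0,0.05],[1,0.1,-0.113,0,0.05],[1,0.1,-0.113,0,0.05]]}}

```text
clock: 3.85
tcp_pos: [0.5716, 0.1877, 0.2593]
orientation: [-1.203, 1.214, 1.201]
contact_force: [-0.1, 0.4, 0.4]
grip_width: 0.0853
```

```bash
cat > w.py <<'E'
from h import *
import sys
o=r.get_obs();print({k:np.round(o[k],3) for k in["clock","joints","tcp_pos","orientation","contact_force","moment","grip_width"]})
p,o=shot("wrist");cv2.imwrite(f"pics/{sys.argv[1]}.png",p["pixels"]);C=cloud(p,o);np.savez(f"{sys.argv[1]}.npz",C=C,im=p["pixels"])
for l in sys.argv[2:]:
    for q in r.pinpoint(p,l)[:2]:
        u,v=q["position"][0]*560,q["position"][1]*420
        c,d=ray(p,u,v,o);print(l,round(q["conf"],2),round(u),round(v),np.round(C[min(int(v),419),min(int(u),559)],4),"c",c.round(4).tolist(),d.round(4).tolist())
E
python3 w.py w1 rim dock coupling_top
```

```text
{'clock': np.float64(3.85), 'joints': array([-0.592,  0.34 ,  0.219,  1.728, -0.081,  1.082,  1.214]), 'tcp_pos': array([0.572, 0.188, 0.259]), 'orientation': array([-1.203,  1.214,  1.201]), 'contact_force': array([-0.05 ,  0.376,  0.377]), 'moment': array([0.049, 0.012, 0.009]), 'grip_width': np.float64(0.085)}
rim 0.84 279 203 [0.5888 0.1897 0.0669] c [0.4937, 0.19, 0.394] [0.2818, 0.0017, -0.9597]
dock 0.97 281 182 [0.5689 0.1917 0.0642] c [0.4937, 0.19, 0.394] [0.2258, 0.0064, -0.9774]
coupling_top 0.98 277 196 [0.5821 0.1878 0.0661] c [0.4937, 0.19, 0.394] [0.2625, -0.0046, -0.9658]
```

View pics/w1.png

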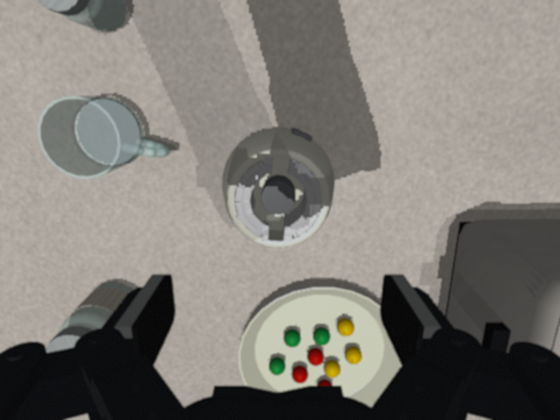

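```bash
python3 - <<'E'
import numpy as np,cv2
d=np.load("w1.npz");C=d["C"];im=d["im"]
cv2.imwrite("pics/w1z.png",cv2.resize(im[115:260,200:360],None,fx=4,fy=4,interpolation=cv2.INTER_CUBIC))
z=C[115:260,200:360,2]
cv2.imwrite("pics/w1d.png",cv2.resize((np.clip((z-.04)/.045,0,1)*255).astype(np.uint8),None,fx=4,fy=4,interpolation=cv2.INTER_NEAREST))
P=C[115:260,200:360].reshape(-1,3);T=P[(P[:,2]>.070)&(P[:,2]<.08)]
print(np.median(T[:,2]));print(cv2.minEnclosingCircle(T[:,:2].astype(np.float32)))
c=np.array([.586,.19])
for it in range(1):
    dd=P[:,:2]-c;rr=np.hypot(*dd.T);a=np.degrees(np.arctan2(dd[:,1],dd[:,0]))
    s=(rr>.0275)&(rr<.033)
    for k in range(-180,180,6):
        q=P[s&(a>=k)&(a<k+6),2]; print(k+3,len(q),np.round(np.median(q),4) if len(q) else None,end=" | ")
E
```

```text
0.0747151001857096
((0.5851847529411316, 0.18977764248847961), 0.04937407001852989)
-177 9 0.0104 | -171 16 0.0107 | -165 21 0.0756 | -159 19 0.0755 | -153 23 0.0752 | -147 21 0.075 | -141 21 0.0754 | -135 20 0.0753 | -129 21 0.0756 | -123 19 0.0752 | -117 21 0.0756 | -111 20 0.0753 | -105 18 0.0751 | -99 19 0.0751 | -93 19 0.0757 | -87 19 0.0748 | -81 24 0.0753 | -75 24 0.0752 | -69 22 0.0748 | -63 26 0.0749 | -57 25 0.0747 | -51 32 0.0746 | -45 33 0.0741 | -39 30 0.0746 | -33 24 0.0748 | -27 24 0.0749 | -21 21 0.0751 | -15 0 None | -9 0 None | -3 0 None | 3 0 None | 9 18 0.067 | 15 18 0.0752 | 21 23 0.0749 | 27 24 0.0751 | 33 24 0.0746 | 39 26 0.0749 | 45 32 0.0749 | 51 26 0.0747 | 57 26 0.0749 | 63 26 0.0751 | 69 22 0.0748 | 75 24 0.0752 | 81 20 0.0752 | 87 21 0.0753 | 93 20 0.075 | 99 19 0.0755 | 105 22 0.0752 | 111 19 0.0751 | 117 19 0.0753 | 123 19 0.0752 | 129 20 0.0753 | 135 19 0.0753 | 141 20 0.0756 | 147 22 0.0753 | 153 21 0.0754 | 159 31 0.0741 | 165 17 0.0108 | 171 10 0.0102 | 177 9 0.0104 |
```

View pics/w1z.png

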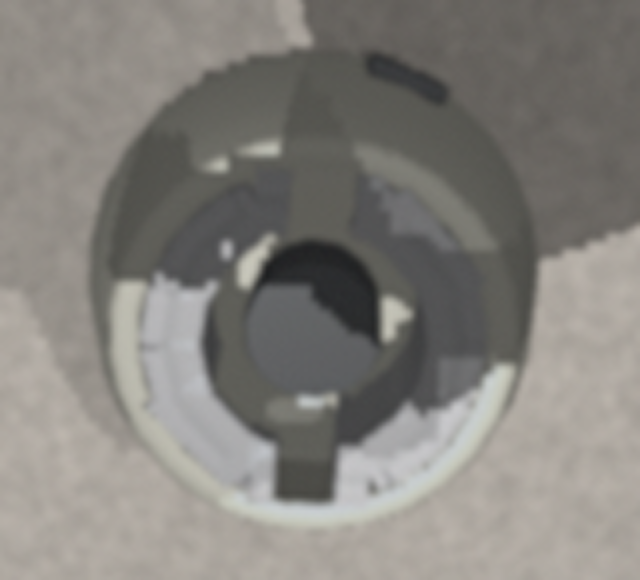

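View pics/w1d.png

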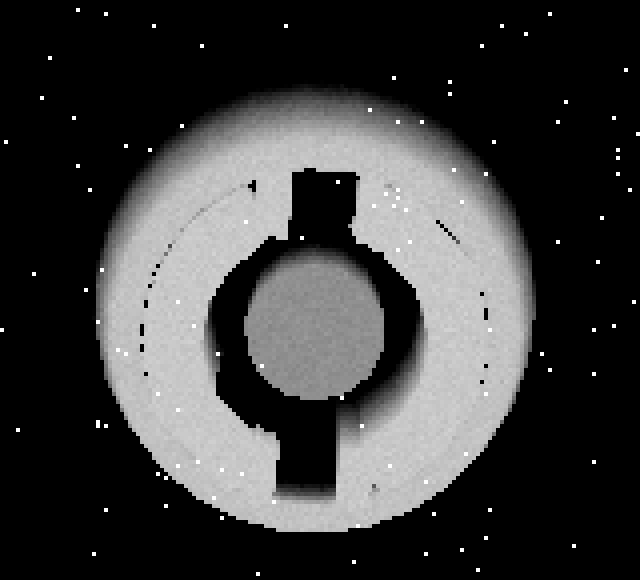

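```bash
cat > g.py <<'E'
import numpy as np
from scipy.optimize import minimize
import sys
d=np.load(sys.argv[1]+".npz");C=d["C"];c0=np.array(eval(sys.argv[2]))  # camera centre
P=C.reshape(-1,3);ok=np.linalg.norm(P-c0,axis=1)>.05;P=P[ok]
solid=(P[:,2]>.0725)
s=(.075-c0[2])/(P[:,2]-c0[2]);Q=c0[:2]+(P[:,:2]-c0[:2])*s[:,None]
k=np.hypot(*(Q-[.586,.19]).T)<.048;Q=Q[k];solid=solid[k]
def f(x):
    dd=Q-x[:2];u=dd@[np.cos(x[2]),np.sin(x[2])];v=dd@[-np.sin(x[2]),np.cos(x[2])]
    sd=np.minimum(np.hypot(u,v)-.026,np.maximum(abs(v)-.0075,abs(u)-x[3]))
    return np.mean(abs(1/(1+np.exp(-sd/.0006))-solid))
best=min((minimize(f,[.586,.19,a,.039],method="Nelder-Mead",options=dict(initial_simplex=np.array([[.586,.19,a,.039],[.589,.19,a,.039],[.586,.193,a,.039],[.586,.19,a+.1,.039],[.586,.19,a,.043]]))) for a in(-.2,-.05,.1)),key=lambda q:q.fun)
print(best.x.round(4),best.fun)
E
python3 g.py w1 "[0.4937, 0.19, 0.394]"
```

```text
[ 0.585   0.1899 -0.069   0.0401] 0.055138384694270605
```

Request:
{"fn": "play_rows", "kwargs": {"plan": [[1,-0.005,-0.045,0,0],[1,-0.01,-0.09,0,0],[1,-0.02,-0.135,0,0],[1,-0.025,-0.18,0,0],[1,-0.03,-0.225,0,0],[1,-0.035,-0.27,0,0],[1,-0.04,-0.315,0,0],[1,-0.045,-0.35,0,0],[1,-0.045,-0.35,0,0]]}}

```text
clock: 4.95
tcp_pos: [0.5237, -0.1641, 0.2598]
orientation: [-1.203, 1.216, 1.2]
contact_force: [-1.3, -0.5, -0.3]
grip_width: 0.0854
```

```bash
python3 w.py w2 rib cup lugs; python3 - <<'E'
import numpy as np,cv2
C=np.load("w2.npz")["C"];P=C.reshape(-1,3);k=np.hypot(P[:,0]-.53,P[:,1]+.16)<.06;P=P[k]
A=P[(P[:,2]>.084)&(P[:,2]<.095)][:,:2].astype(np.float32);print("rib",len(A),cv2.minAreaRect(A),np.median(P[P[:,2]>.084][:,2]))
A=P[(P[:,2]>.057)&(P[:,2]<.064)][:,:2].astype(np.float32);print("top",len(A),cv2.minEnclosingCircle(A))
E
```

```text
{'clock': np.float64(4.95), 'joints': array([-0.132,  0.256,  0.388,  1.858, -0.108,  1.048,  1.858]), 'tcp_pos': array([ 0.524, -0.164,  0.26 ]), 'orientation': array([-1.203,  1.216,  1.2  ]), 'contact_force': array([-1.256, -0.508, -0.332]), 'moment': array([ 0.029,  0.019, -0.026]), 'grip_width': np.float64(0.085)}
rib 0.72 273 193 [ 0.5261 -0.1667  0.0891] c [0.4458, -0.1616, 0.3945] [0.2555, -0.0157, -0.9679]
cup 0.73 274 175 [ 0.5103 -0.1665  0.0874] c [0.4458, -0.1616, 0.3945] [0.2065, -0.0144, -0.9833]
rib 1070 ((0.5290638208389282, -0.16390258073806763), (0.017968185245990753, 0.050244465470314026), 85.04193115234375) 0.31926321541164926
top 1535 ((0.5289695858955383, -0.1639244705438614), 0.02881580963730812)
```

View pics/w2.png

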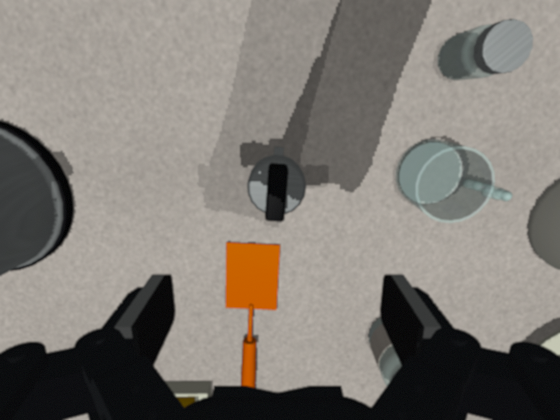

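Request:
{"fn": "play_rows", "kwargs": {"plan": [[1,0.005,0,-0.04,-0.04],[1,0.005,0,-0.08,-0.082],[1,0.005,0,-0.11,-0.082],[1,0.005,0,-0.13,-0.082],[1,0.005,0,-0.13,-0.082],[1,0.005,0,-0.13,-0.082]]}}

```text
clock: 5.75
tcp_pos: [0.5307, -0.1584, 0.1296]
orientation: [-1.146, 1.248, 1.147]
contact_force: [0.2, 0.4, 1.0]
grip_width: 0.0851
```

```bash
python3 - <<'E'
from h import *
o=r.get_obs();R=Ro.from_rotvec(o["orientation"]).as_matrix();print(o["tcp_pos"].round(4) if hasattr(o["tcp_pos"],'round') else o["tcp_pos"],np.degrees(np.arctan2(R[1,2],R[0,2])),R[:,0].round(3))
E
```

```text
[ 0.5307 -0.1584  0.1296] 85.1577663316205 [-0.  0. -1.]
```

```bash
cat > rib.py <<'E'
import numpy as np,cv2,sys
C=np.load(sys.argv[1]+".npz")["C"];P=C.reshape(-1,3);k=np.hypot(P[:,0]-.53,P[:,1]+.16)<.06;P=P[k]
A=P[(P[:,2]>.084)&(P[:,2]<.095)][:,:2].astype(np.float32);print("rib",len(A),cv2.minAreaRect(A))
A=P[(P[:,2]>.057)&(P[:,2]<.064)][:,:2].astype(np.float32);print("top",len(A),cv2.minEnclosingCircle(A))
E
python3 w.py w3 rib; python3 rib.py w3
```

```text
{'clock': np.float64(5.75), 'joints': array([-0.099,  0.429,  0.351,  1.965, -0.205,  0.781,  1.855]), 'tcp_pos': array([ 0.531, -0.158,  0.13 ]), 'orientation': array([-1.146,  1.248,  1.147]), 'contact_force': array([0.237, 0.398, 0.967]), 'moment': array([0.014, 0.012, 0.017]), 'grip_width': np.float64(0.085)}
rib 0.74 260 246 [ 0.5279 -0.166   0.0879] c [0.4531, -0.1505, 0.2644] [0.3919, -0.0803, -0.9234]
rib 2801 ((0.5287966728210449, -0.1642141491174698), (0.017868047580122948, 0.05058354139328003), 85.32472229003906)
top 3564 ((0.5287714004516602, -0.16400766372680664), 0.028680281713604927)
```

View pics/w3.png

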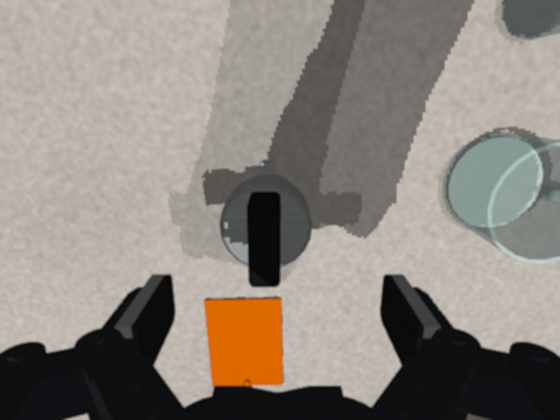

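Request:
{"fn": "play_rows", "kwargs": {"plan": [[1,-0.002,-0.0057,-0.02,0],[1,-0.002,-0.0057,-0.04,0],[1,-0.002,-0.0057,-0.0575,0],[1,-0.002,-0.0057,-0.0575,0],[1,-0.002,-0.0057,-0.0575,0]]}}

```text
clock: 6.35
tcp_pos: [0.5289, -0.1655, 0.0729]
orientation: [-1.146, 1.248, 1.144]
contact_force: [0.3, -0.9, -0.3]
grip_width: 0.0855
```

Request:
{"fn": "play_rows", "kwargs": {"plan": [[-1,0,0,0,0],[-1,0,0,0,0],[-1,0,0,0,0],[-1,0,0,0,0],[-1,0,0,0,0],[-1,0,0,0,0],[-1,0,0,0,0],[-1,0,0,0,0]], "force": 60}}

```text
clock: 7.15
tcp_pos: [0.5286, -0.1657, 0.0723]
orientation: [-1.145, 1.248, 1.144]
contact_force: [0.3, 0.3, 5.6]
grip_width: 0.0169
```

```bash
python3 w.py w4 rib; python3 rib.py w4
```

```text
{'clock': np.float64(7.15), 'joints': array([-0.055,  0.517,  0.316,  1.996, -0.252,  0.665,  1.905]), 'tcp_pos': array([ 0.529, -0.166,  0.072]), 'orientation': array([-1.145,  1.248,  1.144]), 'contact_force': array([0.322, 0.328, 5.576]), 'moment': array([ 0.023,  0.072, -0.026]), 'grip_width': np.float64(0.017)}
rib 0.68 276 310 [ 0.5279 -0.1647  0.0881] c [0.4509, -0.1575, 0.207] [0.566, -0.0514, -0.8692]
rib 6241 ((0.5288555026054382, -0.1640026569366455), (0.04604817554354668, 0.04361342638731003), 36.92365646362305)
top 3101 ((0.5288134217262268, -0.1640506088733673), 0.028691716492176056)
```

View pics/w4.png

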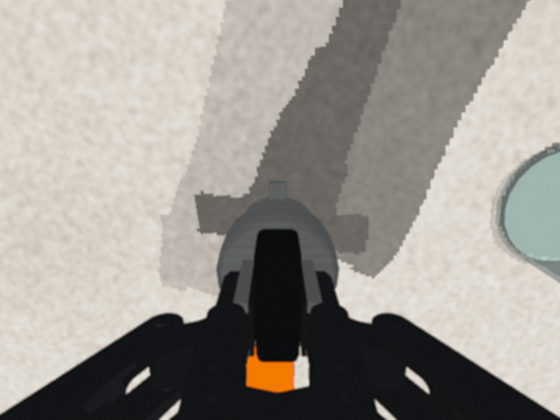

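Request:
{"fn": "play_rows", "kwargs": {"plan": [[-1,0,0,0.01,0],[-1,0,0,0.03,0],[-1,0,0,0.06,0],[-1,0,0,0.09,0],[-1,0,0,0.12,0],[-1,0,0,0.13,0],[-1,0,0,0.13,0],[-1,0,0,0.13,0]]}}

```text
clock: 8.05
tcp_pos: [0.5272, -0.165, 0.2005]
orientation: [-1.144, 1.25, 1.147]
contact_force: [-0.4, -0.6, -3.0]
grip_width: 0.0171
```

Request:
{"fn": "play_rows", "kwargs": {"plan": [[-1,0.005,0.025,0,0],[-1,0.01,0.065,0,0],[-1,0.016,0.105,0,0],[-1,0.023,0.145,0,0],[-1,0.03,0.185,0,0],[-1,0.037,0.225,0,0.01],[-1,0.043,0.265,0,0.018],[-1,0.05,0.305,0,0.018],[-1,0.054,0.34,0,0.018],[-1,0.056,0.354,0,0.018]]}}

```text
clock: 9.05
tcp_pos: [0.5825, 0.1934, 0.1992]
orientation: [-1.16, 1.241, 1.165]
contact_force: [-0.1, 0.1, -2.7]
grip_width: 0.017
```

Request:
{"fn": "play_rows", "kwargs": {"plan": [[-1,0,0,0,0],[-1,0,0,0,0],[-1,0,0,0,0],[-1,0,0,0,0]]}}

```text
clock: 9.45
tcp_pos: [0.5842, 0.1863, 0.2017]
orientation: [-1.157, 1.243, 1.156]
contact_force: [-0.3, 0.5, -2.2]
grip_width: 0.0172
```

```bash
python3 w.py w5 rib; python3 - <<'E'
from h import *
C=np.load("w5.npz")["C"];P=C.reshape(-1,3);P=P[np.hypot(P[:,0]-.585,P[:,1]-.19)<.04]
h,e=np.histogram(P[:,2],bins=np.arange(.05,.25,.004));print([(round(b,3),int(a)) for a,b in zip(h,e) if a>50])
o=r.get_obs();R=Ro.from_rotvec(o["orientation"]).as_matrix();print(o["tcp_pos"],np.degrees(np.arctan2(R[1,2],R[0,2])))
for n in["side","top"]:
    p,_=shot(n);cv2.imwrite(f"pics/{n}5.png",cv2.resize(p["pixels"][150:400,120:400],None,fx=2.4,fy=2.4))
E
```

```text
{'clock': np.float64(9.45), 'joints': array([-0.615,  0.42 ,  0.269,  1.762, -0.131,  0.977,  1.205]), 'tcp_pos': array([0.584, 0.186, 0.202]), 'orientation': array([-1.157,  1.243,  1.156]), 'contact_force': array([-0.272,  0.46 , -2.207]), 'moment': array([0.021, 0.01 , 0.003]), 'grip_width': np.float64(0.017)}
rib 0.85 275 308 [0.5823 0.1871 0.2182] c [0.5066, 0.1934, 0.3365] [0.5607, -0.046, -0.8714]
[(np.float64(0.05), 55), (np.float64(0.054), 60), (np.float64(0.058), 51), (np.float64(0.062), 259), (np.float64(0.066), 69), (np.float64(0.07), 119), (np.float64(0.074), 2519), (np.float64(0.134), 74), (np.float64(0.138), 377), (np.float64(0.142), 88), (np.float64(0.162), 64), (np.float64(0.166), 204), (np.float64(0.17), 225), (np.float64(0.174), 239), (np.float64(0.178), 252), (np.float64(0.182), 436), (np.float64(0.186), 2621), (np.float64(0.19), 602), (np.float64(0.194), 150), (np.float64(0.198), 297), (np.float64(0.202), 397), (np.float64(0.206), 428), (np.float64(0.21), 504), (np.float64(0.214), 4481), (np.float64(0.218), 1353), (np.float64(0.222), 457), (np.float64(0.226), 340), (np.float64(0.23), 860), (np.float64(0.234), 608), (np.float64(0.238), 1464), (np.float64(0.242), 1535)]
[0.58423855 0.18720015 0.2019194 ] 85.95043527841106
```

View pics/w5.png

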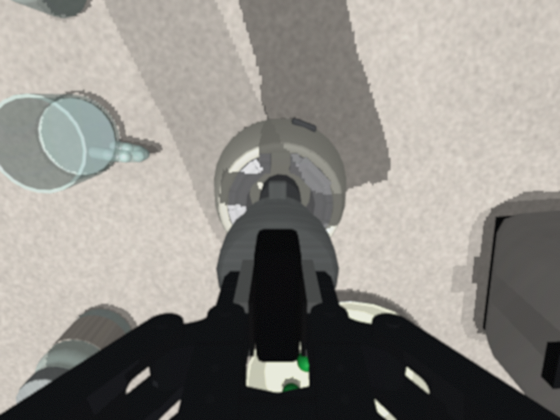

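View pics/side5.png

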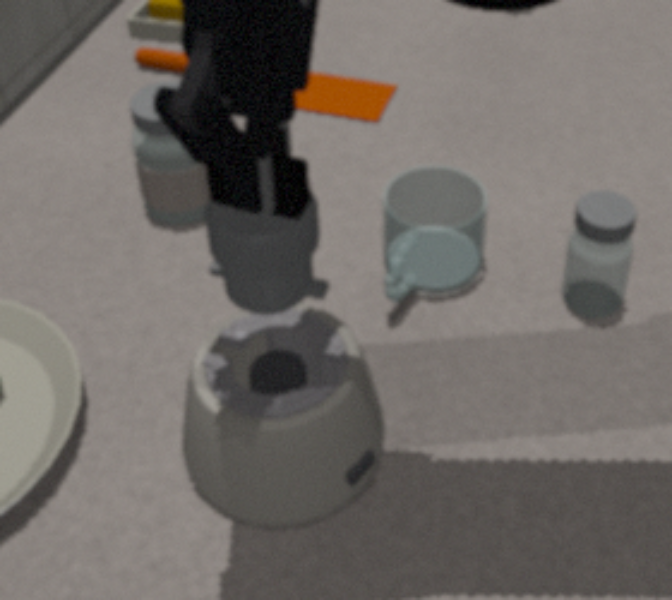

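```bash
cat > fit.py <<'E'
import sys
from h import *
from scipy.optimize import least_squares
C=np.load(sys.argv[1]+".npz")["C"];P=C.reshape(-1,3);t=np.array(r.get_obs()["tcp_pos"]);zo=t[2]-.0725
P=P[np.hypot(P[:,0]-t[0],P[:,1]-t[1])<.04]
for lo,hi,R in[(.038,.057,.029),(.012,.028,.024)]:
    Q=P[(P[:,2]>zo+lo)&(P[:,2]<zo+hi)];f=lambda x:np.hypot(Q[:,0]-x[0],Q[:,1]-x[1])-R
    s=least_squares(f,t[:2],loss="soft_l1",f_scale=.001);print(len(Q),s.x,"rel tcp",s.x-t[:2],np.median(abs(f(s.x))))
E
python3 fit.py w5
python3 - <<'E'
from h import *
o=r.get_obs();print(o["tcp_pos"],o["qvel"].round(4))
p,o=shot("side")
m=r.outline_of(p,"cup")[0];print(m["conf"],m["bbox"])
C=cloud(p);P=C[m["mask"]];print(np.percentile(P,[2,50,98],axis=0).round(3))
E
```

```text
1422 [0.58548925 0.18774589] rel tcp [ 0.0012979  -0.00012539] 0.0001703419066525387
153 [0.584907  0.1876927] rel tcp [ 0.00071566 -0.00017859] 0.0002541793829568158
[0.58419134 0.18787128 0.20195116] [-0.0041  0.0011 -0.0028 -0.0022  0.002   0.0004  0.0017]Traceback (most recent call last):
  File "<stdin>", line 4, in <module>
IndexError: list index out of range
```

Request:
{"fn": "play_rows", "kwargs": {"plan": [[-1,0,0,-0.02,0],[-1,0,0,-0.02,0],[-1,0,0,-0.02,0],[-1,0,0,-0.02,0],[-1,0,0,-0.02,0],[-1,0,0,-0.02,0],[-1,0,0,-0.02,0],[-1,0,0,-0.02,0]]}}

```text
clock: 10.55
tcp_pos: [0.5842, 0.1885, 0.182]
orientation: [-1.158, 1.241, 1.158]
contact_force: [-0.8, -0.0, -2.6]
grip_width: 0.017
```

```bash
python3 w.py w6; python3 fit.py w6; python3 - <<'E'
from h import *
from scipy.optimize import least_squares
def dk(n,x0):
    C=np.load(n+".npz")["C"];P=C.reshape(-1,3);P=P[(np.hypot(P[:,0]-.585,P[:,1]-.19)<.07)&(P[:,2]>.015)&(P[:,2]<.068)&(np.hypot(P[:,0]-.585,P[:,1]-.19)>.046)]
    f=lambda x:np.hypot(P[:,0]-x[0],P[:,1]-x[1])-(x[2]-x[3]*P[:,2])
    s=least_squares(f,x0,loss="soft_l1",f_scale=.001);print(n,len(P),s.x.round(4),np.median(abs(f(s.x))));return s.x
x=dk("w1",[.585,.19,.062,.2]);dk("w5",[.585,.19,.062,.2]);dk("w6",[.585,.19,.062,.2])
E
```

```text
{'clock': np.float64(10.55), 'joints': array([-0.612,  0.443,  0.263,  1.778, -0.138,  0.939,  1.211]), 'tcp_pos': array([0.584, 0.189, 0.182]), 'orientation': array([-1.158,  1.241,  1.158]), 'contact_force': array([-0.812, -0.028, -2.553]), 'moment': array([ 0.021,  0.027, -0.031]), 'grip_width': np.float64(0.017)}
1303 [0.58542371 0.1899544 ] rel tcp [0.00125361 0.00144204] 0.00016468472225172892
182 [0.5848309 0.1901815] rel tcp [0.0006608  0.00166914] 0.0003734148023891125
w1 2381 [0.5838 0.19   0.0634 0.2056] 0.0004365810401006781
w5 2897 [0.5852 0.19   0.0648 0.2127] 0.0003103536444533511
w6 3288 [0.5852 0.1899 0.0649 0.2132] 0.00031194397420940614
```

View pics/w6.png

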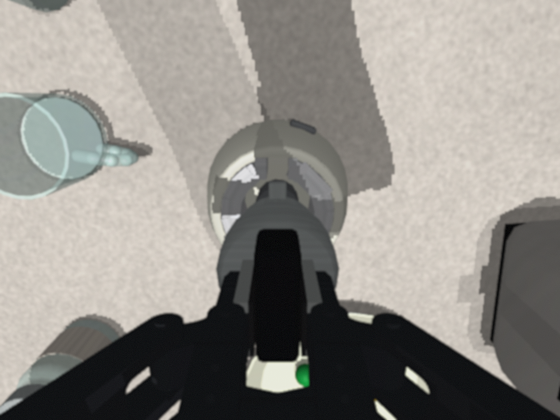

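Request:
{"fn": "play_rows", "kwargs": {"plan": [[-1,0,0,-0.01,0],[-1,0,0,-0.02,0],[-1,0,0,-0.03,0],[-1,0,0,-0.035,0],[-1,0,0,-0.037,0],[-1,0,0,-0.037,0],[-1,0,0,-0.037,0]]}}

```text
clock: 11.3
tcp_pos: [0.5844, 0.1886, 0.1451]
orientation: [-1.158, 1.24, 1.158]
contact_force: [0.4, 0.4, -2.7]
grip_width: 0.017
```

Request:
{"fn": "play_rows", "kwargs": {"plan": [[-1,0,0,-0.001,0],[-1,0,0,-0.002,0],[-1,0,0,-0.003,0],[-1,0,0,-0.004,0],[-1,0,0,-0.005,0],[-1,0,0,-0.005,0]]}}

```text
clock: 11.9
tcp_pos: [0.584, 0.1885, 0.1396]
orientation: [-1.158, 1.241, 1.159]
contact_force: [0.2, -0.0, -2.4]
grip_width: 0.0171
```

Request:
{"fn": "play_rows", "kwargs": {"plan": [[-1,0,0,-0.001,0],[-1,0,0,-0.002,0],[-1,0,0,-0.003,0],[-1,0,0,-0.004,0],[-1,0,0,-0.004,0]]}}

```text
clock: 12.4
tcp_pos: [0.5842, 0.1885, 0.1361]
orientation: [-1.158, 1.241, 1.158]
contact_force: [-1.9, -0.5, 3.0]
grip_width: 0.0167
```

Request:
{"fn": "play_rows", "kwargs": {"plan": [[-1,0,0,-0.001,0],[-1,0,0,-0.002,0],[-1,0,0,-0.003,0],[-1,0,0,-0.004,0],[-1,0,0,-0.004,0]]}}

```text
clock: 12.9
tcp_pos: [0.5843, 0.1885, 0.1318]
orientation: [-1.158, 1.241, 1.158]
contact_force: [-1.8, 0.1, 4.5]
grip_width: 0.0168
```

Request:
{"fn": "play_rows", "kwargs": {"plan": [[-1,0,0,-0.001,0],[-1,0,0,-0.002,0],[-1,0,0,-0.003,0],[-1,0,0,-0.004,0],[-1,0,0,-0.005,0],[-1,0,0,-0.006,0],[-1,0,0,-0.007,0],[-1,0,0,-0.007,0],[-1,0,0,-0.007,0]]}}

```text
clock: 13.8
tcp_pos: [0.5843, 0.1886, 0.1252]
orientation: [-1.158, 1.241, 1.158]
contact_force: [-2.6, -1.9, 7.1]
grip_width: 0.0164
```

```bash
python3 w.py w7; python3 fit.py w7
```

```text
{'clock': np.float64(13.8), 'joints': array([-0.596,  0.512,  0.244,  1.819, -0.162,  0.83 ,  1.229]), 'tcp_pos': array([0.584, 0.189, 0.125]), 'orientation': array([-1.158,  1.241,  1.158]), 'contact_force': array([-2.588, -1.875,  7.103]), 'moment': array([-0.163,  0.644, -0.057]), 'grip_width': np.float64(0.016)}
1341 [0.58549955 0.19003483] rel tcp [0.00117663 0.00146404] 0.00015746866107503588
4465 [0.57363294 0.18869873] rel tcp [-0.01068999  0.00012794] 0.005862280518885984
```

```bash
cat > zt.py <<'E'
import sys
from h import *
for n in sys.argv[1:]:
    P=np.load(n+".npz")["C"].reshape(-1,3);k=(np.hypot(P[:,0]-.585,P[:,1]-.19)<.028)&(P[:,0]<.56+.004)&(P[:,2]>.095);Q=P[k,2]
    h,e=np.histogram(Q,bins=np.arange(.1,.25,.001));i=h.argmax();print(n,"flat top z",np.median(Q[abs(Q-e[i])<.0015]),h[i],"origin",np.median(Q[abs(Q-e[i])<.0015])-.06)
E
python3 zt.py w5 w6 w7
```

```text
w5 flat top z 0.18918367306897815 247 origin 0.12918367306897816
w6 flat top z 0.1691575940609701 221 origin 0.10915759406097011
w7 flat top z 0.11224311294447176 223 origin 0.05224311294447176
```

Request:
{"fn": "play_rows", "kwargs": {"plan": [[-1,0,0.0001,0,-0.03],[-1,-0.0001,0.0002,0,-0.07],[-1,-0.0001,0.0003,0,-0.12],[-1,-0.0002,0.0004,0,-0.18],[-1,-0.0002,0.0005,0,-0.24],[-1,-0.0003,0.0005,0,-0.3],[-1,-0.0003,0.0006,0,-0.35],[-1,-0.0003,0.0007,0,-0.38],[-1,-0.0003,0.0007,0,-0.4],[-1,-0.0003,0.0007,0,-0.4]]}}

```text
clock: 14.85
tcp_pos: [0.5853, 0.1895, 0.1257]
orientation: [-0.857, 1.392, 0.856]
contact_force: [0.7, -0.2, 7.4]
grip_width: 0.0169
```

```bash
cat > s.py <<'E'
from h import *
o=r.get_obs();R=Ro.from_rotvec(o["orientation"]).as_matrix();print(np.round(o["clock"],2),np.round(o["tcp_pos"],4),"jaw",np.arctan2(R[1,2],R[0,2]).round(4),np.round(o["contact_force"],1),np.round(o["moment"],2),np.round(o["grip_width"],4))
E
python3 s.py
```

```text
14.85 [0.5853 0.1895 0.1257] jaw 1.1014 [ 0.7 -0.2  7.4] [-0.12  0.07 -0.01] 0.0169
```

Request:
{"fn": "play_rows", "kwargs": {"plan": [[-1,-0.0001,0.0001,0,-0.04],[-1,-0.0002,0.0002,0,-0.09],[-1,-0.0003,0.0003,0,-0.14],[-1,-0.0004,0.0004,0,-0.19],[-1,-0.0004,0.0005,0,-0.24],[-1,-0.0005,0.0005,0,-0.28],[-1,-0.0005,0.0005,0,-0.32],[-1,-0.0005,0.0005,0,-0.34],[-1,-0.0005,0.0005,0,-0.34]]}}

```text
clock: 15.75
tcp_pos: [0.5849, 0.1899, 0.1257]
orientation: [-0.596, 1.484, 0.594]
contact_force: [0.2, -0.7, 8.1]
grip_width: 0.0165
```

```bash
python3 s.py; python3 w.py w8;python3 zt.py w8; python3 fit.py w8
```

```text
15.75 [0.5849 0.1899 0.1257] jaw 0.7613 [ 0.2 -0.7  8.1] [-0.16 -0.07 -0.02] 0.0165
{'clock': np.float64(15.75), 'joints': array([-0.736,  0.535,  0.434,  1.828, -0.292,  0.838,  0.602]), 'tcp_pos': array([0.585, 0.19 , 0.126]), 'orientation': array([-0.596,  1.484,  0.594]), 'contact_force': array([ 0.183, -0.66 ,  8.115]), 'moment': array([-0.163, -0.068, -0.023]), 'grip_width': np.float64(0.017)}
w8 flat top z 0.113295560322813 295 origin 0.053295560322813004
1364 [0.58561005 0.18975752] rel tcp [ 0.00067436 -0.00017177] 0.00016842058826524106
4466 [0.57827464 0.19784437] rel tcp [-0.00666105  0.00791508] 0.005750518051288652
```

View pics/w8.png

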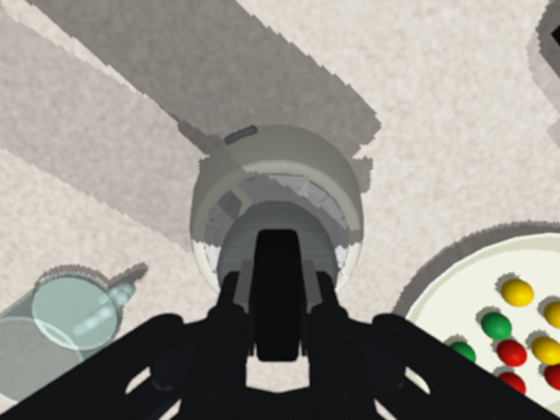

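Request:
{"fn": "play_rows", "kwargs": {"plan": [[-1,0,0,0,-0.02],[-1,0,0,0,-0.04],[-1,0,0,0,-0.06],[-1,0,0,0,-0.08],[-1,0,0,0,-0.08],[-1,0,0,0,-0.08]]}}

```text
clock: 16.4
tcp_pos: [0.5849, 0.19, 0.1257]
orientation: [-0.534, 1.501, 0.533]
contact_force: [-0.1, -0.7, 7.9]
grip_width: 0.017
```

```bash
python3 s.py
```

```text
16.4 [0.5849 0.19   0.1257] jaw 0.6818 [-0.1 -0.7  7.9] [-0.12  0.   -0.01] 0.017
```

Request:
{"fn": "play_rows", "kwargs": {"plan": [[-1,0,0,0,-0.015],[-1,0,0,0,-0.03],[-1,0,0,0,-0.045],[-1,0,0,0,-0.045],[-1,0,0,0,-0.045]]}}

```text
clock: 16.9
tcp_pos: [0.5849, 0.19, 0.1258]
orientation: [-0.499, 1.509, 0.498]
contact_force: [0.8, 0.2, 7.8]
grip_width: 0.0169
```

```bash
python3 s.py
```

```text
16.9 [0.5849 0.19   0.1258] jaw 0.6369 [0.8 0.2 7.8] [-0.1   0.    0.02] 0.0169
```

Turned 0.863 so far; the stop should be very near.

Request:
{"fn": "play_rows", "kwargs": {"plan": [[-1,0,0,0,-0.01],[-1,0,0,0,-0.02],[-1,0,0,0,-0.03],[-1,0,0,0,-0.03]]}}

```text
clock: 17.3
tcp_pos: [0.5848, 0.19, 0.1257]
orientation: [-0.478, 1.514, 0.476]
contact_force: [0.3, -0.3, 7.2]
grip_width: 0.0171
```

```bash
python3 s.py
```

```text
17.3 [0.5848 0.19   0.1257] jaw 0.6093 [ 0.3 -0.3  7.2] [-0.26  0.02  0.79] 0.0171
```

Request:
{"fn": "play_rows", "kwargs": {"plan": [[-1,0,0,0,0.02],[-1,0,0,0,0.04],[-1,0,0,0,0.06],[-1,0,0,0,0.07],[-1,0,0,0,0.07]]}}

```text
clock: 17.8
tcp_pos: [0.5847, 0.19, 0.1257]
orientation: [-0.53, 1.502, 0.53]
contact_force: [-0.1, -0.2, 7.1]
grip_width: 0.0168
```

```bash
python3 s.py
```

```text
17.8 [0.5847 0.19   0.1257] jaw 0.6772 [-0.1 -0.2  7.1] [-0.08  0.04 -0.  ] 0.0168
```

Request:
{"fn": "play_rows", "kwargs": {"plan": [[-1,0,0,0.001,0],[-1,0,0,0.002,0],[-1,0,0,0.003,0],[-1,0,0,0.004,0],[-1,0,0,0.005,0],[-1,0,0,0.005,0],[-1,0,0,0.005,0]]}}

```text
clock: 18.5
tcp_pos: [0.5847, 0.19, 0.1305]
orientation: [-0.53, 1.502, 0.529]
contact_force: [0.5, -0.7, 5.0]
grip_width: 0.0167
```

```bash
python3 s.py
```

```text
18.5 [0.5847 0.19   0.1305] jaw 0.677 [ 0.5 -0.7  5. ] [ 0.01 -0.13 -0.04] 0.0167
```

Request:
{"fn": "play_rows", "kwargs": {"plan": [[-1,0,0,0.001,0],[-1,0,0,0.002,0],[-1,0,0,0.0025,0],[-1,0,0,0.0025,0],[-1,0,0,0.0025,0]]}}

```text
clock: 19.0
tcp_pos: [0.5844, 0.1899, 0.1323]
orientation: [-0.53, 1.503, 0.529]
contact_force: [4.2, 0.7, 0.0]
grip_width: 0.0165
```

```bash
python3 s.py; python3 w.py w9; python3 zt.py w9; python3 fit.py w9
```

```text
19.0 [0.5844 0.1899 0.1323] jaw 0.677 [4.2 0.7 0. ] [ 0.24 -1.23  0.03] 0.0165
{'clock': np.float64(19.0), 'joints': array([-0.755,  0.531,  0.459,  1.826, -0.302,  0.852,  0.527]), 'tcp_pos': array([0.584, 0.19 , 0.132]), 'orientation': array([-0.53 ,  1.503,  0.529]), 'contact_force': array([4.231, 0.699, 0.02 ]), 'moment': array([ 0.241, -1.231,  0.026]), 'grip_width': np.float64(0.017)}
w9 flat top z 0.11996068691702237 300 origin 0.059960686917022374
1329 [0.58502356 0.18965655] rel tcp [ 0.00065114 -0.00025064] 0.000165695949843548
4163 [0.57964492 0.1987039 ] rel tcp [-0.0047275   0.00879671] 0.005556522853645229
```

Request:
{"fn": "play_rows", "kwargs": {"plan": [[-0.4,0,0,0,0],[-0.2,0,0,0,0],[0,0,0,0,0],[0.2,0,0,0,0],[0.2,0,0,0,0],[0.2,0,0,0,0]]}}

```text
clock: 19.65
tcp_pos: [0.5832, 0.1897, 0.1322]
orientation: [-0.53, 1.505, 0.53]
contact_force: [0.1, 0.7, 0.0]
grip_width: 0.0512
```

```bash
python3 s.py; python3 w.py w10; python3 zt.py w10; python3 fit.py w10
```

```text
19.65 [0.5832 0.1897 0.1322] jaw 0.677 [0.1 0.7 0. ] [ 0.04 -0.01 -0.03] 0.0512
{'clock': np.float64(19.65), 'joints': array([-0.755,  0.53 ,  0.459,  1.827, -0.302,  0.855,  0.527]), 'tcp_pos': array([0.583, 0.19 , 0.132]), 'orientation': array([-0.53 ,  1.505,  0.53 ]), 'contact_force': array([0.095, 0.682, 0.049]), 'moment': array([ 0.044, -0.005, -0.027]), 'grip_width': np.float64(0.051)}
w10 flat top z 0.11953669579661333 292 origin 0.05953669579661333
1364 [0.58522843 0.18970688] rel tcp [1.97548598e-03 2.51996914e-05] 0.00016599328877739405
4312 [0.57723693 0.19743347] rel tcp [-0.00601602  0.00775179] 0.005902326244000814
```

View pics/w10.png

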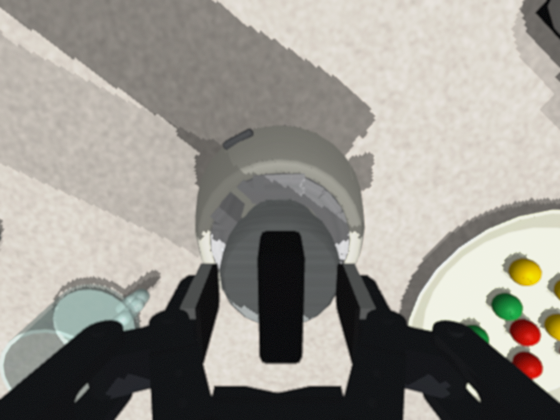

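The cup is released and sits at about 60 mm above the dock. Now retreat.

Request:
{"fn": "play_rows", "kwargs": {"plan": [[0.2,0,0,0.01,0],[0.2,0,0,0.03,0],[0.2,0,0,0.06,0],[0.2,0,0,0.1,0],[0.2,0,0,0.13,0],[0.2,0,0,0.13,0],[0.2,0,0,0.13,0],[0.2,0,0,0.13,0]]}}

```text
clock: 20.5
tcp_pos: [0.5826, 0.1896, 0.2616]
orientation: [-0.53, 1.507, 0.53]
contact_force: [-0.1, 0.2, 0.2]
grip_width: 0.0511
```

```bash
python3 s.py; python3 w.py w11; python3 - <<'E'
from h import *
P=np.load("w11.npz")["C"].reshape(-1,3);Q=P[np.hypot(P[:,0]-.585,P[:,1]-.19)<.032]
F=Q[(Q[:,2]>.115)&(Q[:,2]<.125)];R=Q[(Q[:,2]>.144)&(Q[:,2]<.152)]
print("flat",np.median(F[:,2]),cv2.minEnclosingCircle(F[:,:2].astype(np.float32)),"rib",np.median(R[:,2]),cv2.minAreaRect(R[:,:2].astype(np.float32)))
A=np.c_[R[:,:2]-R[:,:2].mean(0),np.ones(len(R))];print("rib slope",np.linalg.lstsq(A,R[:,2],rcond=None)[0])
p,_=shot("side");cv2.imwrite("pics/side11.png",p["pixels"])
p,_=shot("top");cv2.imwrite("pics/top11.png",p["pixels"])
E
```

```text
20.5 [0.5826 0.1896 0.2616] jaw 0.6771 [-0.1  0.2  0.2] [ 0.02 -0.01  0.02] 0.0511
{'clock': np.float64(20.5), 'joints': array([-0.811,  0.386,  0.524,  1.713, -0.213,  1.101,  0.455]), 'tcp_pos': array([0.583, 0.19 , 0.262]), 'orientation': array([-0.53 ,  1.507,  0.53 ]), 'contact_force': array([-0.079,  0.194,  0.233]), 'moment': array([ 0.02 , -0.006,  0.021]), 'grip_width': np.float64(0.051)}
flat 0.12005855074348454 ((0.5853396654129028, 0.19001896679401398), 0.02923368662595749) rib 0.1480305047705585 ((0.5846507549285889, 0.19036439061164856), (0.017743045464158058, 0.04929569363594055), 39.51300048828125)
rib slope [ 0.00228827 -0.01003923  0.14790661]
```

View pics/side11.png

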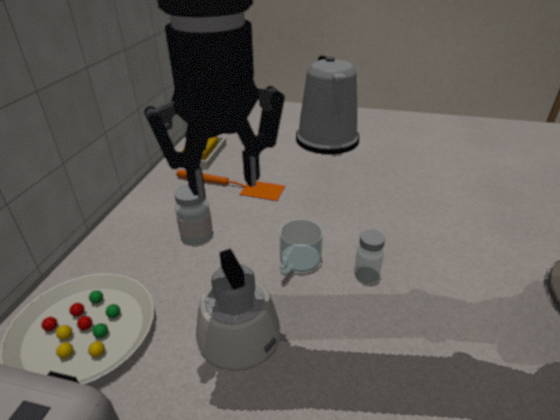

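View pics/w11.png

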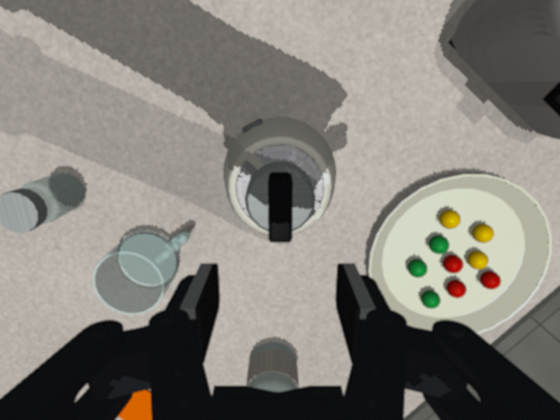

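The side and wrist pictures show the cup seated upright in the collar, at side (233,285) and wrist (280,205). The gripper is clear of it, and the teacup, spatula and jars are where they were. I'm handing in.

```bash
python3 -c "
from bench import r
print(r.hand_in())"
```

```text
the job is handed in; nothing more can be done
None
```

The cup is locked on the motor base, and I handed the job in at about 20.6 s of the 72 s allowed. The hand-in reports no verdict.

**What I did:**
- **Placing:** I gripped the cup by its rib and lined its lugs up with the collar gaps, which the depth image put at about -0.07 rad. Because the gaps were visible, I didn't have to search for them by feel. The cup went in on the first try.
- **Pressing:** I pushed it down to about 52 mm above the dock's origin, with the spring pushing back at about 10 N.
- **Locking:** I twisted it clockwise to the end stop, about 0.89 rad and 0.8 N m at the wrist. I then backed off 0.07 rad, let it rise into the notches, let go and moved away.

**Last checks after release:**
- **Height:** the cup's origin is 60.0 mm above the dock's (58 to 62 mm wanted).
- **Centring:** it is within about 0.5 mm of the base's axis.
- **Tilt:** the rib's top slopes about 0.01 rad, well under the 0.07 rad limit.
- **Contact:** the measured force on the tool is about zero and the gripper is 10 cm clear.
- **Other things:** the teacup, spatula and jars look unmoved in the side view.

No final check failed. Along the way:
- The arm was still settling in a few early pictures, which put positions a few millimetres off, so I measured again before descending.
- The network once failed to find the cup in the side view, so I used the wrist camera's depth image instead.

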